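# Push-fit plug: click home and tug test

## Task

Push the orange-handled plug into the push-fit socket on the pull gauge until it has clicked in and its flange sits on the rim, never pressing with 30 N. Then prove that it is retained: keep hold, tug it straight up with about 14 N so that the gauge's needle stands in the green, keep it there for a second without ever reaching the red at 21 N, then ease it back down fully home and let go. Leave the white fittings standing beside it where they are.

Things in the scene. Friction and masses are not known exactly. Their poses are not given: they have to be found in the camera images.
- plug: loose plug standing upright, 72 mm tall, 0.06 to 0.13 kg, round. Origin: centre of underside, z up its axis. Grey spigot 38 mm across, 36 mm long, its lowest 9 mm tapering to 28 mm, a catch groove 32 mm across at 14 to 30 mm; grey flange 52 mm across at 36 to 40 mm; orange handle 28 mm across at 40 to 72 mm.
- handle (a point): point on the plug's axis in the middle of its orange handle, 56 mm above the plug's origin (16 mm above the flange's top). Grip the handle from above, fingertips above the flange.
- mouth (a point): centre of the rim of the white upright push-fit socket (50 mm outside, 41 mm bore, a grey collar of 55 mm below its rim, open at least 45 mm deep), 101 to 109 mm above the bench unloaded; z up the bore. Fully home: the plug's flange on the rim, its origin 36 mm below this point.
- plate (a point): middle of the top edge, on the side away from the dial, of the 90 x 90 x 14 mm aluminium plate that carries the socket; 54 mm above the bench unloaded. Plate and socket move together on springs, only up and down, 1 mm for every 6 N of pull (up) or press (down), and spring back.
- catches (a point): point on the bore's axis 15.5 mm below the rim; near this level (up to 4 mm higher or lower, hidden, different each time) four spring catches grip the plug's groove. Pushing past them takes about 10 to 17 N; then a click and an easy push onto the rim. Once home the plug has free play upwards, from almost none to several mm, before they bear, then holds over 25 N; unclicked it lifts out freely.
- stand: fixed pull-gauge stand. Origin on the bench under the socket's axis, z up, x from the socket to the dial. Grey base plate 250 x 130 x 12 mm from 75 mm before the axis to 175 mm beyond; four steel rods 75 mm high within 40 mm of the axis in x and y; blue gauge box 90 x 100 mm, 62 mm high, centred 125 mm along x.
- dial (a point): centre of the white dial, 78 mm across, facing up on the blue box, 67 mm above the bench. Its black needle points along the stand's +x unloaded, turns clockwise seen from above 0.07 rad per N of pull, the other way for press. Green marks: pull of 11 to 17 N; red marks: pull from 21 N, press from 30 N.
- elbow: bystander: loose white elbow fitting standing upright, 49 mm wide, 74 mm tall, its branch pointing along its x to 45 mm. Origin at the centre of its underside.
- endcap: bystander: loose white end cap, 56 mm in diameter, 38 mm tall. Origin at the centre of its underside.
- offcut: bystander: loose white pipe offcut standing upright, 48 mm in diameter, 90 mm tall. Origin at the centre of its underside.
Things that resemble listed ones, but are neither listed nor needed, are in the scene too. Leave any turquoise look-alike of the plug alone.

How it is judged:
By the outcome, as a careful person would: the job done as asked, in the order asked, and still so for the second after the job is handed in, with the robot touching nothing.
It also fails if it takes over 67 s, if anything falls off the work surface, if the arm or the gripper's body presses on something with over 40 N, if the wrist force passes 120 N, or if a joint passes its speed limit or range.

## Robot

A 6-joint arm with a two-finger parallel gripper is mounted at the origin on the work surface. World frame = base frame: x ahead of the robot, y to its left, z up, the work surface at z = 0. Lengths are in m, angles in rad, forces in N, time in s.
With the tool pointing down it reaches from about 0.35 to 0.975 m from the base axis. Payload 4.9 kg.
Tool frame: the origin (TCP) lies at the very end of the fingers, on their centre line; the grasp point (between the pads) lies 19 mm behind it; z points along the fingers, y is the direction in which the jaws open and shut (so a half turn about z gives the same grasp; the last joint's range is limited). The gripper opens to 85 mm and grips with 20 to 120 N. Pads are 22 mm wide; open, the fingers measure 114 mm over their backs; the gripper's body (76 mm by 85 mm) begins 54 mm behind the grasp point. The pads swing forward as they close: fully open they stand 13 mm farther back than shut.
Start: joints at [-1.391, 0.053, 1.613, -0, 1.476, -0.119], TCP at [0.184, -0.597, 0.231] pointing down, gripper open.
Joint ranges: [-3.01, 3.01], [-1.01, 2.22], [0.06, 2.58], [-1.02, 4.17], [0.09, 2.62], [-3.14, 3.14]. Speed limits (rad/s): [2.57, 2.57, 3.14, 3.14, 3.14, 3.14].

## Interface

Orientations are given as a rotation vector (axis times angle).
In Python, from station import ctrl gives the robot as it stands.
- The arm moves only by the tool step_arm, never from a script. Its argument "moves" is a list of rows, each a list of 5 numbers: the opening, from 0 (shut) to 1 (fully open), then the shift along the world's x, y, z in m, then the turn about the world's z in degrees. A call has 1 to 20 rows; each row shifts and turns the pose as measured when the row begins; what a row does not reach is not made up. A row lasts 1/8 s, in which the tool goes at most 62.5 mm and 10.7 degrees, less where a joint would pass 70% of its speed; a pose out of reach is approached as far as the arm can. A call is refused whole if a number of a shift passes 0.0625 or a number of a turn 10.7, either way. A call with a gripper value outside its range is refused whole. The fingers move at their own pace and stop on an object; "newtons" is the grip in N (left out, the last holds). Time passes only in rows, so rows that do not move let the fingers close. It gives the time, the measured TCP pose, the force and the opening at its end, in the units of the state.
- ctrl.get_obs(): the state, without advancing time (a new reading comes with each control period).
- ctrl.get_image(name): name is "scene" or "top" or "wrist"; returns a dict with "color" (400x640x3 uint8, red, green, blue), "camera_matrix" (3x3 intrinsics, pixels), "R" (3x3) and "t" (3): a world point X has camera coordinates R X + t; the wrist camera has in their place "T_tool_cam" (4x4, takes a point from camera to tool coordinates, whose origin is the TCP and whose axes are the flange's). Camera axes: x right, y down, z forward; pixel columns grow to the right and rows downward; lengths in m; the calibration is good to about 2 mm. The wrist camera is an equidistant fisheye: a pixel r from the principal point sees the ray r / f radians off the axis. A picture is of the moment at which its call begins: read the wrist's pose just before it. There is no depth.
- ctrl.finish_job(): hands the job in, once; it reports no verdict.
Trained networks look in a picture, given as the dict that the camera call returned (one of the last four; its "shot" number tells which), for a name from the list of things; names that differ only in an ending like _2 or _b are one class to them, and where a whole thing is asked for, a point or a joint stands for the part that bears it (a point fixed in the world has none). Each returns a list of dicts, best first, with "p" (0 to 1); they miss things now and then, are a little off and sometimes report something else, mostly with a low value. They report only what shows in the picture. A call takes as long as a camera call. They do not tell look-alikes from the thing itself.
- ctrl.spot_in(picture, query): "bbox" ([left, top, right, bottom] in pixels, round what is visible of it).
The state is a dict: "t": time; "q": joint angles; "dq": joint speeds; "effort": joint torques, N m; "tool_pos": TCP position; "tool_rot": TCP orientation; "contact_force": force on the tool from outside, world axes, zero at the start; "wrist_torque": the same for the moment, N m; "opening": finger opening in m.
Only numpy, scipy, OpenCV 4.12 (cv2) and the standard library are available. Lean on these libraries where they do the work, as an engineer would, in place of code of your own. Each camera call takes 0.05 s, during which the arm holds its last target.

## Working session

There is one attempt and no reset: what is moved stays moved. The work goes in short steps, Python scripts to look and compute and a tool call to move; the robot and the scene stay as the last step left them, time stands still between calls to the robot, and variables do not carry over. Pictures are saved under pics/ and viewed, and the job is handed in when it is done.

Besides the shell and the picture viewer there is one more tool, called by a JSON object that holds its "method" and its "body". step_arm: Moves the arm, as the interface text tells. Its arguments: {"type":"object","properties":{"moves":{"type":"array","items":{"type":"array","items":{"type":"number"}}},"newtons":{"type":"number"}},"required":["moves"]}

```bash
ls; mkdir -p pics; cat > h.py <<'E'
import numpy as np, cv2
from station import ctrl
def save(d,n): cv2.imwrite('pics/'+n+'.png',d['color'][:,:,::-1])
E
python3 - <<'E'
from h import *
o=ctrl.get_obs(); print({k:np.round(v,3) for k,v in o.items()})
for n in ['scene','top','wrist']:
    d=ctrl.get_image(n); save(d,n+'0'); print(n,d['camera_matrix'].tolist(),{k:np.round(d[k],3).tolist() for k in d if k in('R','t','T_tool_cam','shot')})
    for q in ['plug','mouth','stand','dial','plate','elbow','endcap','offcut']:
        print(q,[(np.round(r['bbox']).tolist(),round(r['p'],2)) for r in ctrl.spot_in(d,q)][:4])
E
```

```text
pics
{'t': np.float64(0.0), 'q': array([-1.391,  0.053,  1.614,  0.   ,  1.476, -0.119]), 'dq': array([ 0.001, -0.001, -0.001, -0.   , -0.   ,  0.001]), 'effort': array([ 1.0000e-03, -3.9368e+01, -3.7018e+01, -0.0000e+00,  7.0000e-03,
       -0.0000e+00]), 'tool_pos': array([ 0.184, -0.597,  0.23 ]), 'tool_rot': array([-3.105, -0.467,  0.   ]), 'contact_force': array([ 0.085,  0.371, -0.532]), 'wrist_torque': array([-0.03 , -0.008,  0.007]), 'opening': np.float64(0.085)}
scene [[375.15375080794155, 0.0, 316.2279298937765], [0.0, 375.15375080794155, 197.98102482325243], [0.0, 0.0, 1.0]] {'R': [[-0.646, 0.763, 0.025], [0.407, 0.371, -0.835], [-0.646, -0.529, -0.55]], 't': [0.307, -0.171, 1.22], 'shot': 1}
plug [([327.0, 236.0, 355.0, 270.0], 0.96), ([336.0, 276.0, 367.0, 316.0], 0.78), ([280.0, 223.0, 305.0, 262.0], 0.64)]
mouth [([255.0, 154.0, 278.0, 178.0], 0.85)]
stand [([199.0, 154.0, 310.0, 237.0], 0.72)]
dial [([196.0, 153.0, 308.0, 237.0], 0.56)]
plate [([243.0, 153.0, 295.0, 192.0], 0.62)]
elbow [([353.0, 192.0, 390.0, 224.0], 0.69), ([329.0, 237.0, 352.0, 272.0], 0.58)]
endca
[... 421 characters left out ...]
6.0, 180.0], 0.55)]
mouth [([395.0, 203.0, 418.0, 233.0], 0.87)]
stand [([368.0, 150.0, 430.0, 255.0], 0.62)]
dial [([370.0, 151.0, 432.0, 254.0], 0.8)]
plate [([387.0, 201.0, 425.0, 240.0], 0.56)]
elbow [([282.0, 241.0, 318.0, 270.0], 0.7)]
endcap [([226.0, 231.0, 251.0, 252.0], 0.79), ([389.0, 202.0, 424.0, 243.0], 0.23)]
offcut [([174.0, 188.0, 204.0, 211.0], 0.91)]
wrist [[309.70691628693146, 0.0, 319.70448399666685], [0.0, 309.70691628693146, 200.37609783302827], [0.0, 0.0, 1.0]] {'T_tool_cam': [[0.0, -0.956, -0.295, 0.076], [1.0, 0.0, 0.001, 0.001], [-0.001, -0.295, 0.956, -0.142], [0.0, 0.0, 0.0, 1.0]], 'shot': 3}
plug []
mouth []
stand []
dial []
plate []
elbow []
endcap []
offcut []
```

View pics/scene0.png

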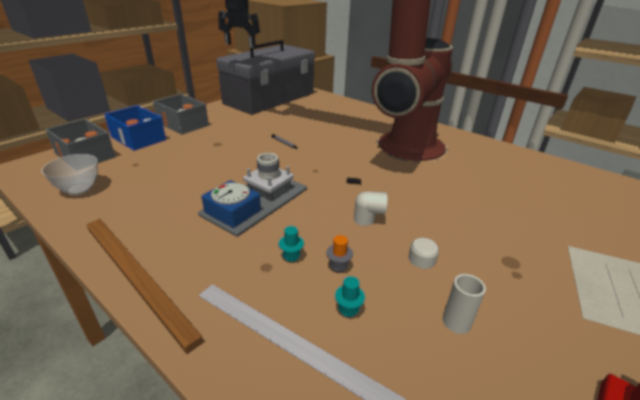

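View pics/top0.png

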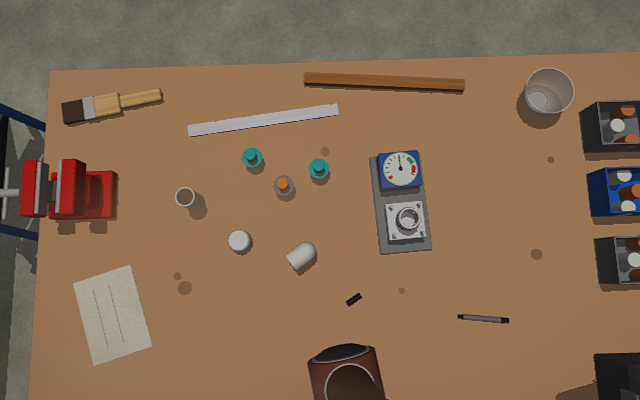

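View pics/wrist0.png

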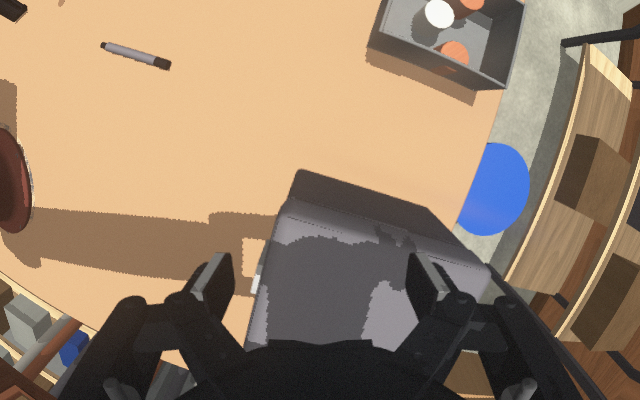

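```bash
cat >> h.py <<'E'
def ray(d,uv):
    K=d['camera_matrix']; p=np.array([(uv[0]-K[0,2])/K[0,0],(uv[1]-K[1,2])/K[1,1],1.])
    R=np.array(d['R']);t=np.array(d['t']); r=R.T@p
    return -R.T@t, r/np.linalg.norm(r)
def wray(d,obs,uv):
    from scipy.spatial.transform import Rotation as Ro
    K=d['camera_matrix']; x=np.array([uv[0]-K[0,2],uv[1]-K[1,2]]); r=np.linalg.norm(x); th=r/K[0,0]
    v=np.array([*(x/max(r,1e-9)*np.sin(th)),np.cos(th)])
    T=np.array(d['T_tool_cam']); R=Ro.from_rotvec(obs['tool_rot']).as_matrix()
    return R@T[:3,3]+obs['tool_pos'], R@(T[:3,:3]@v)
def wproj(d,obs,X):
    from scipy.spatial.transform import Rotation as Ro
    K=d['camera_matrix'];T=np.array(d['T_tool_cam']); R=Ro.from_rotvec(obs['tool_rot']).as_matrix()
    c=T[:3,:3].T@(R.T@(np.array(X)-obs['tool_pos'])-T[:3,3]); s=np.hypot(c[0],c[1]); th=np.arctan2(s,c[2])
    return K[:2,2]+K[0,0]*th*c[:2]/s
def proj(d,X):
    p=np.array(d['R'])@np.array(X)+np.array(d['t']); p=np.array(d['camera_matrix'])@p; return p[:2]/p[2]
def tri(rays):
    A=0;b=0
    for c,r in rays:
        M=np.eye(3)-np.outer(r,r); A=A+M; b=b+M@c
    X=np.linalg.solve(A,b); return X,[np.linalg.norm((np.eye(3)-np.outer(r,r))@(X-c)) for c,r in rays]
def atz(ry,z): c,r=ry; return c+r*(z-c[2])/r[2]
E
python3 - <<'E'
from h import *
s=ctrl.get_image('scene');t=ctrl.get_image('top')
def orange(d,box):
    h=cv2.cvtColor(d['color'],cv2.COLOR_RGB2HSV); m=cv2.inRange(h,(5,190,120),(18,255,255)); k=np.zeros_like(m);x0,y0,x1,y1=box;k[y0:y1,x0:x1]=m[y0:y1,x0:x1]
    ys,xs=np.nonzero(k); return xs.mean(),ys.mean(),len(xs),xs.min(),xs.max(),ys.min(),ys.max()
a=orange(s,(320,225,365,285));b=orange(t,(265,165,300,205));print(a,b)
print('handle',tri([ray(s,a),ray(t,b)]))
print('socket',tri([ray(s,(267,160)),ray(t,(408,217))]))
for q,z,uv in [('dial',.067,(400,168)),]: print(q,atz(ray(t,uv),z))
for n,d,b in (('s',s,(180,140,380,320)),('t',t,(220,140,440,280))):
    x0,y0,x1,y1=b; cv2.imwrite('pics/crop_'+n+'.png',cv2.resize(d['color'][y0:y1,x0:x1,::-1],None,fx=3.5,fy=3.5,interpolation=cv2.INTER_CUBIC))
E
```

```text
(np.float64(339.795652173913), np.float64(244.83478260869566), 230, np.int64(334), np.int64(347), np.int64(236), np.int64(255)) (np.float64(281.96875), np.float64(181.84375), 64, np.int64(277), np.int64(287), np.int64(178), np.int64(187))
handle (array([0.60911587, 0.16861676, 0.06148688]), [np.float64(0.0008374364165705385), np.float64(0.0008374364165704778)])
socket (array([ 0.51137534, -0.12698823,  0.09704057]), [np.float64(0.0004520359926129521), np.float64(0.00045203599261299364)])
dial [ 0.63421234 -0.11960486  0.067     ]
```

View pics/crop_t.png

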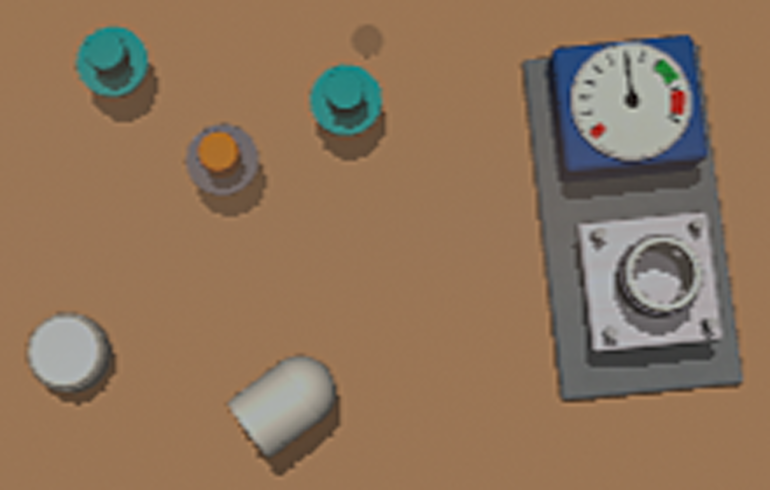

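View pics/crop_s.png

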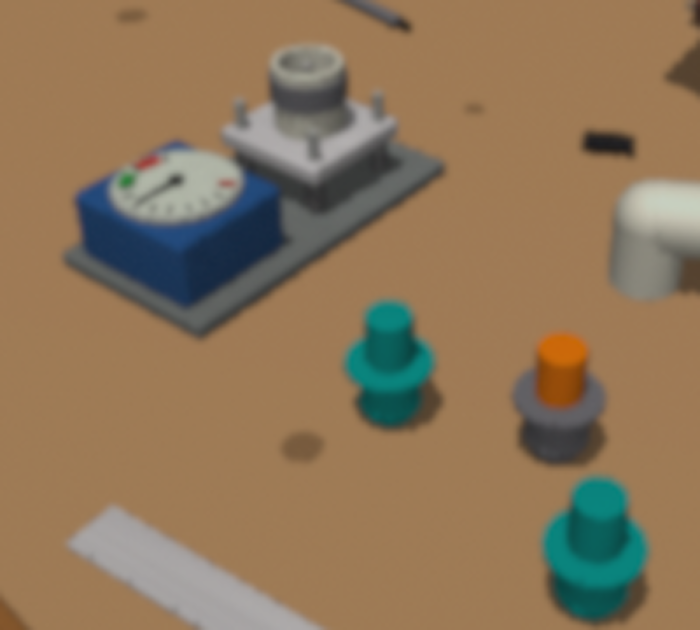

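{"method": "step_arm", "body": {"moves": [[0.65,0.0266,0.0478,0,4],[0.65,0.0266,0.0478,0,4],[0.65,0.0266,0.0478,0,4],[0.65,0.0266,0.0478,0,4],[0.65,0.0266,0.0478,0,4],[0.65,0.0266,0.0478,0,4],[0.65,0.0266,0.0478,0,4],[0.65,0.0266,0.0478,0,4],[0.65,0.0266,0.0478,0,4],[0.65,0.0266,0.0478,0,4],[0.65,0.0266,0.0478,0,4],[0.65,0.0266,0.0478,0,4],[0.65,0.0266,0.0478,0,4],[0.65,0.0266,0.0478,0,4],[0.65,0.0266,0.0478,0,4],[0.65,0.0266,0.0478,0,4]], "newtons": 40}}

```text
t: 3.45
tool_pos: [0.6184, 0.1907, 0.2347]
tool_rot: [2.348, 2.073, 0.015]
contact_force: [0.3, -0.7, 0.6]
opening: 0.0556
```

```bash
python3 - <<'E'
from h import *
from scipy.spatial.transform import Rotation as Ro
o=ctrl.get_obs(); d=ctrl.get_image('wrist'); save(d,'w1')
print(o['t'],o['tool_pos'],o['tool_rot'],o['q'],o['opening'],o['contact_force'])
R=Ro.from_rotvec(o['tool_rot']).as_matrix(); print('yaw of jaw',np.degrees(np.arctan2(R[1,1],R[0,1])))
for q in ['plug','mouth','dial']:
    for r in ctrl.spot_in(d,q): print(q,np.round(r['bbox']),round(r['p'],2))
E
```

```text
3.45 [0.61842217 0.19074581 0.23467015] [2.34843045 2.07342923 0.01532368] [ 0.18537745  0.09420074  1.56364747 -0.00254699  1.47084141  0.30983788] 0.0556047944744971 [ 0.26618618 -0.68952218  0.59664821]
yaw of jaw -7.117999759710012
plug [330. 240. 375. 287.] 0.85
plug [288. 178. 332. 219.] 0.8
plug [342.  99. 388. 145.] 0.65
dial [260. 319. 379. 346.] 0.83
```

View pics/w1.png

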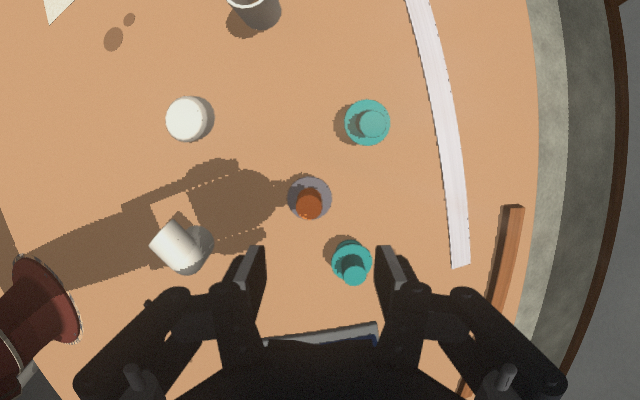

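```bash
cat >> h.py <<'E'
def orw(d,box=(0,0,640,400)):
    h=cv2.cvtColor(d['color'],cv2.COLOR_RGB2HSV); m=cv2.inRange(h,(3,170,60),(16,255,255)); k=np.zeros_like(m);x0,y0,x1,y1=box;k[y0:y1,x0:x1]=m[y0:y1,x0:x1]
    ys,xs=np.nonzero(k); return xs.mean(),ys.mean(),len(xs),xs.min(),xs.max(),ys.min(),ys.max()
E
python3 - <<'E'
from h import *
o=ctrl.get_obs(); d=ctrl.get_image('wrist')
a=orw(d,(285,170,340,225));print(a)
print(atz(wray(d,o,a),.066))
x0,y0,x1,y1=270,150,350,230
cv2.imwrite('pics/c1.png',cv2.resize(d['color'][y0:y1,x0:x1,::-1],None,fx=6,fy=6))
s=ctrl.get_image('scene');t=ctrl.get_image('top')
print(tri([ray(s,(339.8,244.8)),ray(t,(282,181.8)),wray(d,o,a)]))
E
```

```text
(np.float64(309.3682008368201), np.float64(204.64853556485355), 478, np.int64(298), np.int64(321), np.int64(188), np.int64(218))
[0.6068761 0.1651349 0.066    ]
(array([0.60807869, 0.16696743, 0.06224452]), [np.float64(0.002344658870350119), np.float64(0.0016230114462173436), np.float64(0.003197536682154037)])
```

View pics/c1.png

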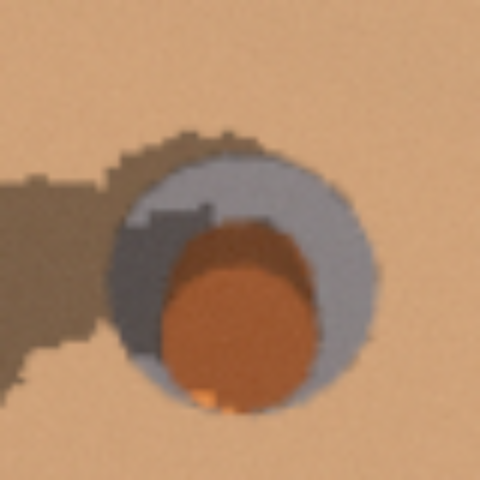

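```bash
python3 - <<'E'
from h import *
o=ctrl.get_obs(); d=ctrl.get_image('wrist')
print(atz(wray(d,o,(310,206.7)),.072),atz(wray(d,o,(310.3,197)),.04), o['tool_pos'])
E
```

```text
[0.60737832 0.16287333 0.072     ] [0.60729657 0.16393297 0.04      ] [0.61736161 0.18799428 0.23468926]
```

{"method": "step_arm", "body": {"moves": [[0.65,-0.005,-0.012,-0.02,-1.5],[0.65,-0.005,-0.01,-0.03,-1.5],[0.65,0,0,-0.03,0],[0.65,0,0,-0.015,0],[0.65,0,0,0,0]]}}

```text
t: 4.47
tool_pos: [0.607, 0.1604, 0.1413]
tool_rot: [2.412, 1.993, 0.023]
contact_force: [0.4, -0.5, 0.3]
opening: 0.0555
```

```bash
python3 - <<'E'
from h import *
o=ctrl.get_obs(); d=ctrl.get_image('wrist'); save(d,'w2')
print(o['t'],o['tool_pos'],o['tool_rot'],o['opening'],o['contact_force'],o['dq'])
E
```

```text
4.475 [0.60698741 0.1603861  0.14128526] [2.41220488 1.99295687 0.02281236] 0.05548626815468176 [ 0.36129708 -0.49576641  0.30487828] [-0.00792572 -0.01872126 -0.0101198  -0.00092914 -0.00191722  0.00119677]
```

View pics/w2.png

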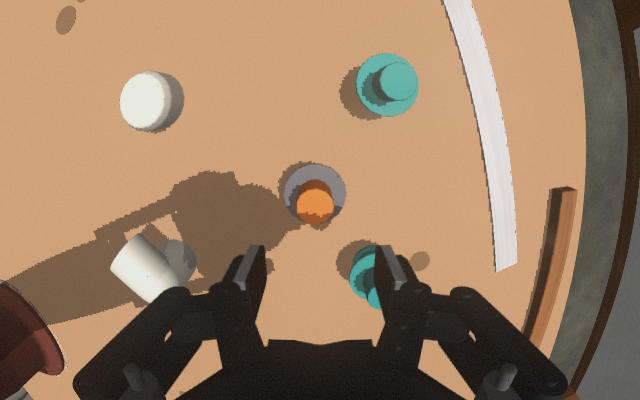

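```bash
python3 - <<'E'
from h import *
from scipy.spatial.transform import Rotation as Ro
o=ctrl.get_obs(); d=ctrl.get_image('wrist')
print(o['tool_pos'],Ro.from_rotvec(o['tool_rot']).as_matrix().round(4).tolist())
x0,y0,x1,y1=275,150,355,230
cv2.imwrite('pics/c2.png',cv2.resize(d['color'][y0:y1,x0:x1,::-1],None,fx=7,fy=7))
h=cv2.cvtColor(d['color'],cv2.COLOR_RGB2HSV); m=cv2.inRange(h,(5,150,180),(20,255,255)); ys,xs=np.nonzero(m[150:235,270:360]); c=(xs.mean()+270,ys.mean()+150); print(c,len(xs),xs.min(),xs.max(),ys.min(),ys.max())
print(atz(wray(d,o,c),.072))
E
```

```text
[0.60763128 0.16057161 0.14231973] [[0.1883, 0.9819, 0.0209], [0.9821, -0.1884, -0.0002], [0.0037, 0.0205, -0.9998]]
(np.float64(313.91786179921775), np.float64(202.53455019556714)) 767 26 62 39 67
[0.60775898 0.16833596 0.072     ]
```

View pics/c2.png

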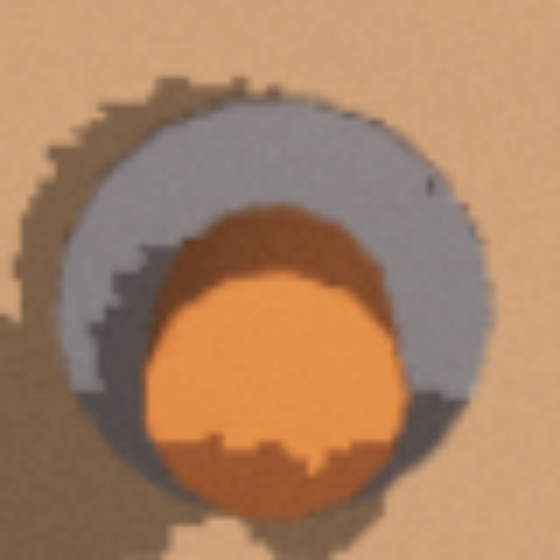

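```bash
python3 - <<'E'
from h import *
o=ctrl.get_obs(); d=ctrl.get_image('wrist')
print(o['tool_pos'],o['q'][1]+o['q'][2]+o['q'][4],o['q'])
print(atz(wray(d,o,(314.6,206.3)),.072),atz(wray(d,o,(314.3,194)),.04))
E
```

```text
[0.60821968 0.1608628  0.14321335] 3.1193817342256818 [ 0.14171566  0.11603234  1.69644595 -0.00317191  1.30690344  0.33179419]
[0.60833638 0.16546925 0.072     ] [0.60833012 0.16573777 0.04      ]
```

```bash
python3 - <<'E'
from h import *
t=ctrl.get_image('top'); s=ctrl.get_image('scene')
# flange centres in top crop (3.5x, off 220,140)
for n,(u,v) in dict(P=(223,160),T1=(346,101),T2=(113,62)).items(): print(n,atz(ray(t,(220+u/3.5,140+v/3.5)),.04))
for n,(u,v) in dict(P=(560,400),T1=(390,362),T2=(595,552)).items(): print(n,atz(ray(s,(180+u/3.5,140+v/3.5)),.04))
o=ctrl.get_obs();print(o['tool_pos'])
E
```

```text
P [0.60388922 0.16573459 0.04      ]
T1 [0.64403434 0.0773802  0.04      ]
T2 [0.67760678 0.24361875 0.04      ]
P [0.60941442 0.17197866 0.04      ]
T1 [0.6480034  0.08159108 0.04      ]
T2 [0.68373873 0.24934619 0.04      ]
[0.60869619 0.16129503 0.14386133]
```

{"method": "step_arm", "body": {"moves": [[0.65,0,0.004,-0.02,0],[0.65,0,0,-0.02,0],[0.65,0,0,-0.02,0],[0.65,0,0,-0.015,0],[0.65,0,0,-0.008,0],[0.65,0,0,-0.003,0]]}}

```text
t: 5.48
tool_pos: [0.6077, 0.1658, 0.051]
tool_rot: [2.409, 1.994, 0.027]
contact_force: [-0.0, 0.3, 0.6]
opening: 0.0557
```

```bash
cat > st.py <<'E'
from h import *
o=ctrl.get_obs(); print(round(o['t'],2),o['tool_pos'].round(4),'tilt',o['q'][1]+o['q'][2]+o['q'][4]-np.pi,o['q'][3],o['opening'],o['contact_force'].round(2),o['wrist_torque'].round(2),'dq',abs(o['dq']).max().round(4))
E
python3 st.py; python3 - <<'E'
from h import *
d=ctrl.get_image('wrist'); save(d,'w3')
E
python3 st.py
```

```text
5.47 [0.6077 0.1658 0.051 ] tilt -0.021926152679070388 -0.003464376573257378 0.05566443977380839 [-0.04  0.26  0.59] [ 0.02 -0.02 -0.03] dq 0.0473
5.53 [0.6076 0.1658 0.0509] tilt -0.021738128203423468 -0.0034896190062762363 0.0553948711296026 [-0.36 -0.48  0.13] [0.   0.01 0.  ] dq 0.0138
```

View pics/w3.png

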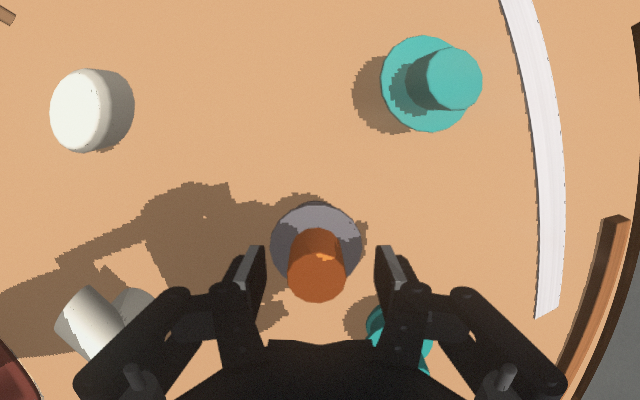

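```bash
python3 - <<'E'
from h import *
o=ctrl.get_obs(); d=ctrl.get_image('wrist')
print(o['tool_pos'],atz(wray(d,o,(317,276)),.072),atz(wray(d,o,(316,248)),.04))
print(wproj(d,o,[.608,.1655,.072]))
E
```

```text
[0.60759953 0.16579424 0.05088169] [0.60758827 0.16715124 0.072     ] [0.60723571 0.16596767 0.04      ]
[318.58072896 278.8691275 ]
```

{"method": "step_arm", "body": {"moves": [[0.65,0,0,-0.006,0],[0.65,0,0,-0.002,0],[0,0,0,0,0],[0,0,0,0,0],[0,0,0,0,0],[0,0,0,0,0]], "newtons": 80}}

```text
t: 6.32
tool_pos: [0.6095, 0.1662, 0.0455]
tool_rot: [2.408, 1.992, 0.033]
contact_force: [-0.6, 0.7, -1.0]
opening: 0.026
```

```bash
python3 st.py
```

```text
6.33 [0.6095 0.1662 0.0455] tilt -0.02650934535728311 -0.0033778536428185125 0.025954680488077787 [-0.64  0.7  -1.02] [-0.04  0.06  0.04] dq 0.0013
```

{"method": "step_arm", "body": {"moves": [[0,0,0,0.02,0],[0,0,0,0.04,0],[0,0,0,0.04,0],[0,0,-0.01,0.04,0],[0,-0.008,-0.03,0.02,0],[0,-0.01,-0.037,0,0],[0,-0.01,-0.037,0,0],[0,-0.01,-0.037,0,0],[0,-0.01,-0.037,0,0],[0,-0.01,-0.037,0,0],[0,-0.01,-0.037,0,0],[0,-0.01,-0.037,0,0],[0,-0.01,-0.037,0,0],[0,-0.01,-0.037,0,0],[0,-0.008,-0.03,0,0],[0,0,0,0,0],[0,0,0,0,0]]}}

```text
t: 8.45
tool_pos: [0.5003, -0.2492, 0.2374]
tool_rot: [2.386, 1.98, 0.058]
contact_force: [1.4, 0.4, -0.1]
opening: 0.026
```

```bash
python3 st.py; python3 - <<'E'
from h import *
d=ctrl.get_image('wrist'); save(d,'w4')
for q in ['plug','mouth','dial']:
    for r in ctrl.spot_in(d,q): print(q,np.round(r['bbox']),round(r['p'],2))
E
python3 st.py
```

```text
8.45 [ 0.5003 -0.2492  0.2374] tilt -0.048818388150064784 0.025140841260487948 0.026025974361765094 [ 1.38  0.35 -0.08] [-0.01  0.05 -0.01] dq 0.0102
plug [272. 205. 365. 313.] 0.62
plug [247.  24. 350. 116.] 0.43
mouth [266.  31. 326.  93.] 0.64
dial [224.   0. 456. 142.] 0.91
8.65 [ 0.5004 -0.2486  0.2366] tilt -0.047979422631197366 0.024891140590243374 0.02593822229380882 [-0.65  0.7  -1.68] [-0.02  0.06  0.01] dq 0.0063
```

View pics/w4.png

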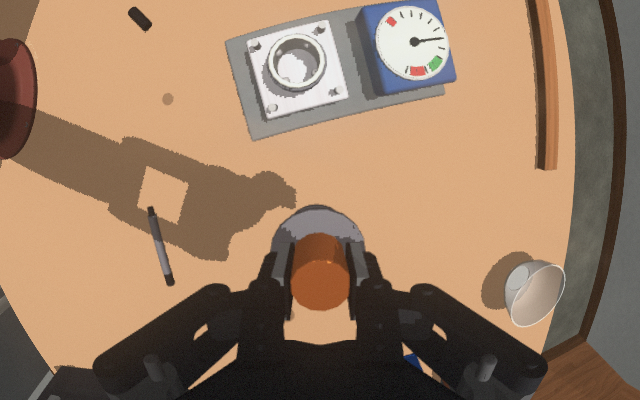

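```bash
python3 - <<'E'
from h import *
o=ctrl.get_obs(); d=ctrl.get_image('wrist')
print(o['tool_pos'],o['tool_rot'],o['q'])
np.savez('v4.npz',c=d['color'],K=d['camera_matrix'],T=d['T_tool_cam'],p=o['tool_pos'],r=o['tool_rot'])
x0,y0,x1,y1=240,10,360,130
cv2.imwrite('pics/c4.png',cv2.resize(d['color'][y0:y1,x0:x1,::-1],None,fx=5,fy=5))
E
```

```text
[ 0.50041864 -0.24862376  0.23660608] [2.38568231 1.98175327 0.05683325] [-0.60676074 -0.14308114  1.79422735  0.02489114  1.44246703 -0.42490566]
```

View pics/c4.png

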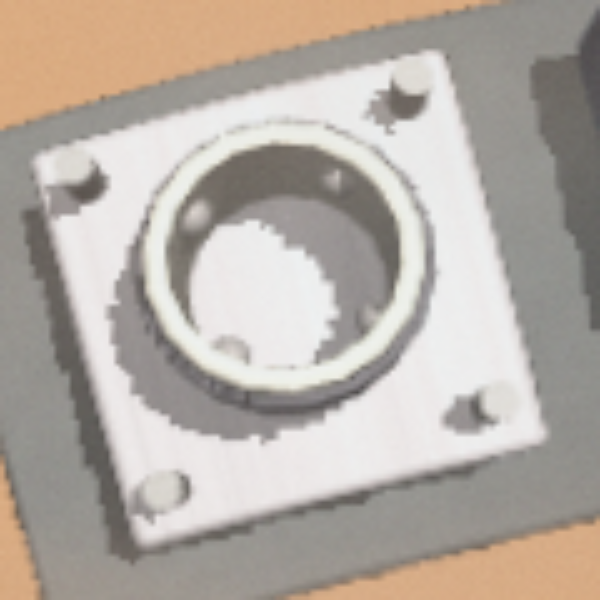

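{"method": "step_arm", "body": {"moves": [[0,0,0.015,-0.01,0],[0,0,0.015,0,0],[0,0,0.015,0,0],[0,0,0.01,0,0],[0,0,0,0,0]]}}

```text
t: 9.32
tool_pos: [0.5003, -0.1874, 0.225]
tool_rot: [2.384, 1.987, 0.057]
contact_force: [-0.9, 0.0, -1.1]
opening: 0.0259
```

```bash
python3 st.py; python3 - <<'E'
from h import *
o=ctrl.get_obs(); d=ctrl.get_image('wrist'); save(d,'w5')
print(o['tool_pos'],o['tool_rot'],o['q'])
np.savez('v5.npz',c=d['color'],K=d['camera_matrix'],T=d['T_tool_cam'],p=o['tool_pos'],r=o['tool_rot'])
x0,y0,x1,y1=240,50,360,170
cv2.imwrite('pics/c5.png',cv2.resize(d['color'][y0:y1,x0:x1,::-1],None,fx=5,fy=5))
E
python3 st.py
```

```text
9.32 [ 0.5003 -0.1874  0.225 ] tilt -0.04844797223859665 0.020976127980166348 0.025858466123796227 [-0.9   0.04 -1.1 ] [-0.02  0.08 -0.  ] dq 0.0058
[ 0.50032628 -0.18744648  0.2250391 ] [2.384027   1.98666266 0.05710578] [-0.50876712 -0.19744727  1.86130932  0.02097613  1.42928264 -0.32988968]
9.38 [ 0.5003 -0.1878  0.2251] tilt -0.04849130683915792 0.020923234046539806 0.025904436546567905 [ 0.08  0.04 -1.81] [ 0.01 -0.01 -0.02] dq 0.0152
```

View pics/c5.png

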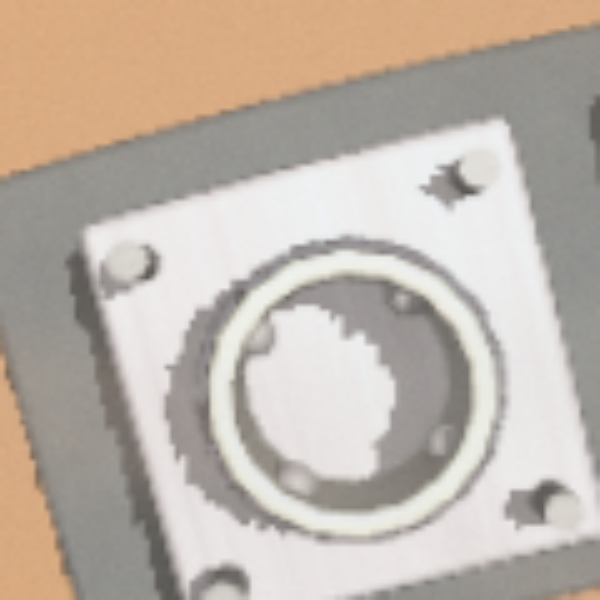

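View pics/w5.png

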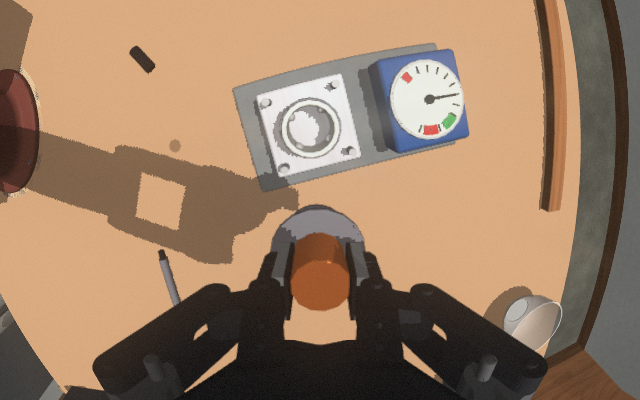

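```bash
python3 - <<'E'
from h import *
from scipy.spatial.transform import Rotation as Ro
o=ctrl.get_obs()
Rg=Ro.from_rotvec([2.408,1.992,0.033]).as_matrix(); Rn=Ro.from_rotvec(o['tool_rot']).as_matrix()
print('grip tool z',Rg[:,2],'now',Rn[:,2]); 
up=Rn@Rg.T@np.array([0,0,1.]); print('plug axis now if vertical at grip',up)
print('yaw change',np.degrees(np.arctan2(Rn[1,1],Rn[0,1])-np.arctan2(Rg[1,1],Rg[0,1])))
vs=[]
for f,uv in (('v4.npz',(297.5,61.5)),('v5.npz',(310.8,128.9))):
    v=np.load(f); d=dict(camera_matrix=v['K'],T_tool_cam=v['T']); ob=dict(tool_pos=v['p'],tool_rot=v['r'])
    vs.append(wray(d,ob,uv)); print([atz(vs[-1],z).round(4) for z in (.101,.105,.109)])
print(tri(vs))
s=ctrl.get_image('scene');t=ctrl.get_image('top')
# rim centre top crop (661,272), scene crop (308,62)
a=ray(t,(220+661/3.5,140+272/3.5)); b=ray(s,(180+307/3.5,140+62/3.5))
print(tri([a,b]),tri(vs+[a,b]),atz(a,.105),atz(b,.105))
# held plug geometry in wrist view: handle top
off=Rg.T@(np.array([.6076,.1662,0])-np.array([.6095,.1662,.0455])); print('plug origin in tool',off,'world now',o['tool_pos']+Rn@off, 'tcp',o['tool_pos'])
E
```

```text
grip tool z [ 2.66419819e-02  9.20873487e-04 -9.99644615e-01] now [ 0.05243636 -0.00556357 -0.99860877]
plug axis now if vertical at grip [-0.02581907  0.00666676  0.9996444 ]
yaw change 0.38641017962086466
[array([ 0.5112, -0.1318,  0.101 ]), array([ 0.5111, -0.1324,  0.105 ]), array([ 0.5111, -0.133 ,  0.109 ])]
[array([ 0.5108, -0.1316,  0.101 ]), array([ 0.5108, -0.1313,  0.105 ]), array([ 0.5107, -0.131 ,  0.109 ])]
(array([ 0.51101468, -0.1316418 ,  0.10020794]), [np.float64(0.00017719768703790427), np.float64(0.00017719768703785052)])
(array([ 0.50880075, -0.12754585,  0.10213593]), [np.float64(1.776197153211375e-05), np.float64(1.7761971532111784e-05)]) (array([ 0.50970421, -0.12995475,  0.10078262]), [np.float64(0.0022979937283976056), np.float64(0.0019922013749148026), np.float64(0.0022154603604548), np.float64(0.002398358780320909)]) [ 0.50850849 -0.1270165   0.105     ] [ 0.5125386  -0.12340238  0.105     ]
plug origin in tool [-0.00062428 -0.00304855  0.04543321] world now [ 0.49959065 -0.18814298  0.17954441] tcp [ 0.50031521 -0.18782681  0.2250772 ]
```

{"method": "step_arm", "body": {"moves": [[0,0,0,0.03,0],[0,0,0,0.03,0],[0,0,0,0.0,0]]}}

```text
t: 9.85
tool_pos: [0.4998, -0.1899, 0.2858]
tool_rot: [2.388, 1.983, 0.055]
contact_force: [0.4, -0.6, -2.1]
opening: 0.0261
```

```bash
python3 st.py
```

```text
9.85 [ 0.4998 -0.1899  0.2858] tilt -0.04726586366848817 0.02008405480430089 0.026121810095512534 [ 0.36 -0.55 -2.08] [-0.02  0.03 -0.03] dq 0.0498
```

{"method": "step_arm", "body": {"moves": [[0,0,0,-0.01,0],[0,0,0,-0.01,0],[0,0,0,-0.01,0],[0,0,0,-0.01,0],[0,0,0,-0.01,0],[0,0,0,-0.01,0]]}}

```text
t: 10.6
tool_pos: [0.4975, -0.1893, 0.2155]
tool_rot: [2.396, 1.987, 0.05]
contact_force: [-0.5, -0.0, -2.2]
opening: 0.0257
```

```bash
python3 st.py
```

```text
10.6 [ 0.4975 -0.1893  0.2155] tilt -0.03849932133786149 0.020136281040684854 0.025703640628162872 [-0.52 -0.01 -2.19] [-0.02  0.05 -0.01] dq 0.1504
```

{"method": "step_arm", "body": {"moves": [[0,0,0,0.04,0],[0,0,0,0.04,0],[0,0,0,-0.01,0],[0,0,0,-0.01,0],[0,0,0,-0.01,0],[0,0,0,-0.01,0],[0,0,0,-0.01,0],[0,0,0,-0.01,0],[0,0,0,-0.01,0],[0,0,0,0.04,0],[0,0,0,0.04,0],[0,0,0,-0.01,0],[0,0,0,-0.01,0],[0,0,0,-0.01,0],[0,0,0,-0.01,0],[0,0,0,-0.01,0],[0,0,0,-0.01,0],[0,0,0,-0.01,0]]}}

```text
t: 12.85
tool_pos: [0.4919, -0.1861, 0.2141]
tool_rot: [2.412, 2.0, 0.038]
contact_force: [-0.9, 1.5, -0.7]
opening: 0.0259
```

```bash
python3 st.py
```

```text
12.85 [ 0.4919 -0.1861  0.2141] tilt -0.015998613074406975 0.020018181857094874 0.025884804916066362 [-0.86  1.51 -0.75] [ 0.    0.02 -0.01] dq 0.15
```

```bash
python3 - <<'E'
from h import *
from scipy.spatial.transform import Rotation as Ro
o=ctrl.get_obs(); d=ctrl.get_image('wrist'); save(d,'w6')
R=Ro.from_rotvec(o['tool_rot']).as_matrix();print(o['tool_pos'],R[:,2])
np.savez('v6.npz',c=d['color'],K=d['camera_matrix'],T=d['T_tool_cam'],p=o['tool_pos'],r=o['tool_rot'])
for z in (-.0265,.0055,.0095,.0455): print(z,wproj(d,o,o['tool_pos']+R@np.array([0,0,z])))
x0,y0,x1,y1=255,190,385,330
im=cv2.resize(d['color'][y0:y1,x0:x1,::-1],None,fx=5,fy=5)
# overlay predicted circles tool frame
for z,r,c in ((-.0265,.014,(0,255,0)),(.0055,.026,(255,0,0)),(.0095,.026,(255,255,0))):
    P=np.array([(wproj(d,o,o['tool_pos']+R@np.array([r*np.cos(a),r*np.sin(a),z]))-[x0,y0]+.5)*5 for a in np.linspace(0,6.28,60)])
    cv2.polylines(im,[P.astype(int)],True,c,1)
cv2.imwrite('pics/c6.png',cv2.resize(im,None,fx=.85,fy=.85))
E
```

```text
[ 0.49191204 -0.18608475  0.21411829] [ 0.02370988  0.00941416 -0.99967455]
-0.0265 [316.48260746 284.98167863]
0.0055 [317.06333087 252.48416726]
0.0095 [317.12304589 249.18185332]
0.0455 [317.56779156 224.80690091]
```

View pics/c6.png

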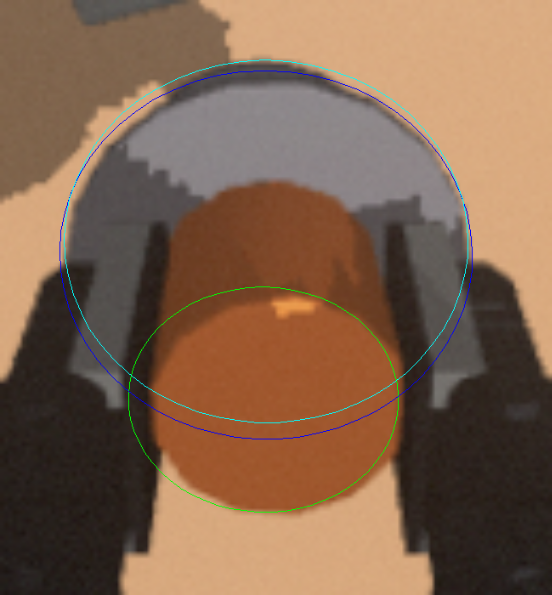

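```bash
python3 - <<'E'
from h import *
from scipy.optimize import least_squares
vs=[]
for f in ('v4.npz','v5.npz','v6.npz'):
    v=np.load(f); vs.append((v['c'],dict(camera_matrix=v['K'],T_tool_cam=v['T']),dict(tool_pos=v['p'],tool_rot=v['r'])))
# rim ring brightness: maximise mean brightness of ring r=.0205...0.025 mid, minus just outside/inside
g=[cv2.GaussianBlur(c[:,:,2],(3,3),0).astype(np.float32) for c,_,_ in vs]  # blue channel: rim yellowish? 
A=np.linspace(0,2*np.pi,72,endpoint=False)
def ring(X,r,i):
    P=np.array([wproj(vs[i][1],vs[i][2],[X[0]+r*np.cos(a),X[1]+r*np.sin(a),X[2]]) for a in A]).astype(np.float32)
    return cv2.remap(g[i],P[:,0].reshape(1,-1),P[:,1].reshape(1,-1),cv2.INTER_LINEAR)[0]
def score(X): 
    return sum((2*ring(X,.0228,i)-ring(X,.0192,i)-ring(X,.0262,i)).clip(-100,150).mean() for i in range(3))
best=max((score(np.array([x,y,z])),x,y,z) for z in np.arange(.097,.1125,.002) for x in np.arange(.506,.5161,.001) for y in np.arange(-.137,-.1255,.001))
print(best)
for z in np.arange(.097,.113,.002): print(round(z,3),max((score(np.array([best[1],best[2]+dy,z])),best[2]+dy) for dy in (-.001,-.0005,0,.0005,.001)))
c,d,o=vs[2]
X=best[1:]; im=c[:,:,::-1].copy()
im=cv2.resize(im[60:200,230:400],None,fx=4,fy=4)
for r in (.0205,.025):
    P=np.array([(wproj(d,o,[X[0]+r*np.cos(a),X[1]+r*np.sin(a),X[2]])-[230,60]+.5)*4 for a in A]); cv2.polylines(im,[P.astype(int)],True,(0,0,255),1)
cv2.imwrite('pics/c6b.png',im)
E
```

```text
(np.float32(428.7715), np.float64(0.51), np.float64(-0.131), np.float64(0.099))
0.097 (np.float32(419.38257), np.float64(-0.131))
0.099 (np.float32(428.7715), np.float64(-0.131))
0.101 (np.float32(426.89362), np.float64(-0.131))
0.103 (np.float32(414.71484), np.float64(-0.131))
0.105 (np.float32(389.96362), np.float64(-0.1305))
0.107 (np.float32(353.8727), np.float64(-0.1305))
0.109 (np.float32(307.21902), np.float64(-0.1305))
0.111 (np.float32(257.54156), np.float64(-0.1305))
```

View pics/c6b.png

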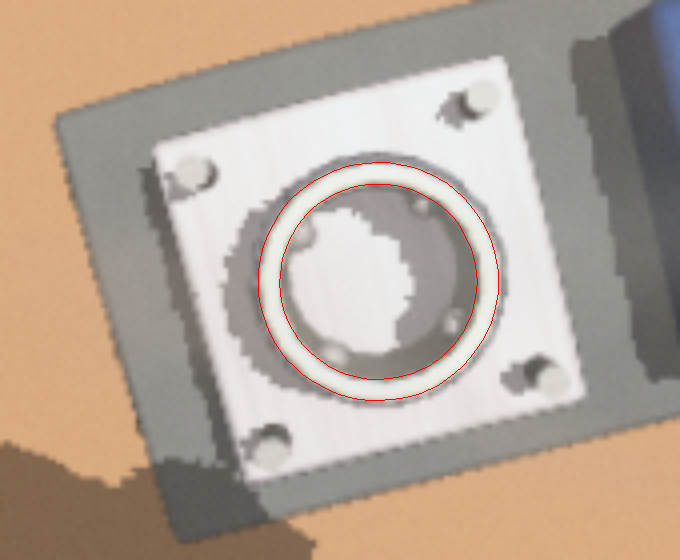

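{"method": "step_arm", "body": {"moves": [[0,0.0036,0.011,0,0],[0,0.0036,0.011,0,0],[0,0.0036,0.011,0,0],[0,0.0036,0.011,0,0],[0,0.002,0.006,0,0],[0,0,0,0,0],[0,0,0,0,0]]}}

```text
t: 13.78
tool_pos: [0.5097, -0.1315, 0.2139]
tool_rot: [2.411, 2.002, 0.039]
contact_force: [0.6, 0.1, -2.3]
opening: 0.0259
```

```bash
cat >> st.py <<'E'
from scipy.spatial.transform import Rotation as Ro
Rg=Ro.from_rotvec([2.408,1.992,0.033]).as_matrix(); Rn=Ro.from_rotvec(o['tool_rot']).as_matrix()
up=Rn@Rg.T@np.array([0,0,1.]); 
rel=np.array([.0005,0,-.0055]) # flange top centre from tcp at vertical
bot=o['tool_pos']+np.array([.0005,0,-.0055])-up*.040
print('plug lean',up[:2].round(4),'flange c',(o['tool_pos']+np.array([.0005,0,0]))[:2].round(4),'bottom',bot.round(4))
E
python3 st.py
```

```text
13.78 [ 0.5097 -0.1315  0.2139] tilt -0.018249123180129168 0.0187411027617743 0.025885734252726736 [ 0.61  0.15 -2.29] [-0.02  0.04  0.01] dq 0.004
plug lean [ 0.0025 -0.0089] flange c [ 0.5102 -0.1315] bottom [ 0.5101 -0.1312  0.1684]
```

{"method": "step_arm", "body": {"moves": [[0,0,0,-0.012,0],[0,0,0,-0.013,0],[0,0,0,-0.013,0],[0,0,0,-0.01,0],[0,0,0,-0.003,0],[0,0,0,0,0]]}}

```text
t: 14.52
tool_pos: [0.5083, -0.1321, 0.1574]
tool_rot: [2.415, 2.002, 0.036]
contact_force: [0.2, -0.1, -1.5]
opening: 0.0259
```

```bash
python3 st.py; python3 - <<'E'
from h import *
d=ctrl.get_image('scene')
x0,y0,x1,y1=190,110,330,240
cv2.imwrite('pics/s7.png',cv2.resize(d['color'][y0:y1,x0:x1,::-1],None,fx=4.5,fy=4.5,interpolation=cv2.INTER_CUBIC))
d=ctrl.get_image('wrist'); save(d,'w7')
E
python3 st.py
```

```text
14.53 [ 0.5083 -0.1321  0.1574] tilt -0.014957614195258984 0.018810183483977953 0.025894045050545055 [ 0.18 -0.13 -1.46] [-0.02  0.01  0.05] dq 0.0038
plug lean [ 0.0056 -0.0099] flange c [ 0.5088 -0.1321] bottom [ 0.5086 -0.1317  0.1119]
14.62 [ 0.5086 -0.1321  0.158 ] tilt -0.015843231225642462 0.018784463185636646 0.025652984277627914 [ 0.95 -0.24 -1.01] [-0.05  0.02 -0.05] dq 0.0068
plug lean [ 0.0048 -0.0096] flange c [ 0.5091 -0.1321] bottom [ 0.5089 -0.1317  0.1125]
```

View pics/s7.png

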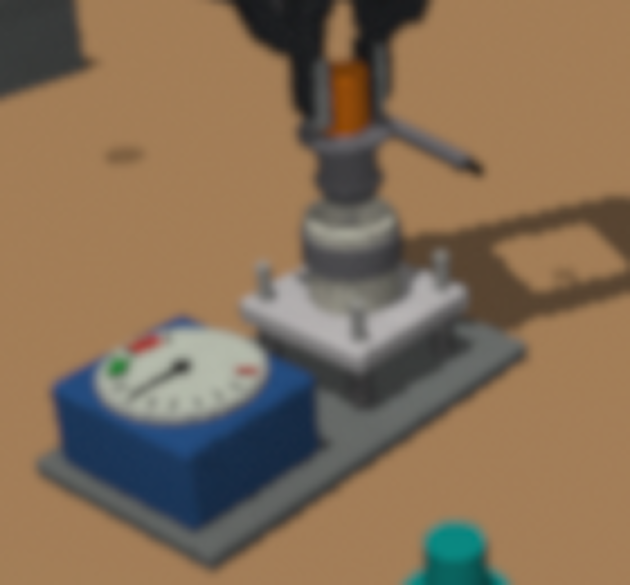

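View pics/w7.png

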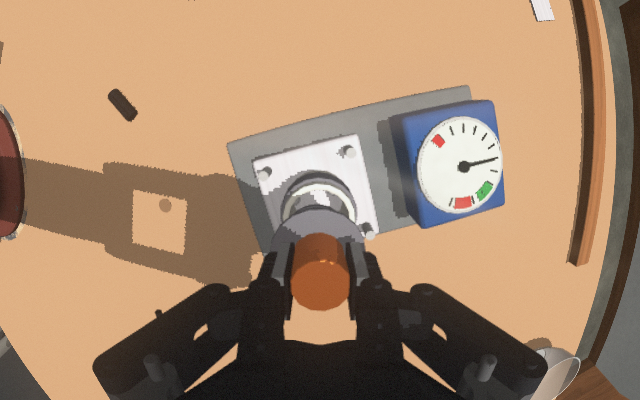

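{"method": "step_arm", "body": {"moves": [[0,0.001,0.0005,-0.004,0],[0,0.0008,0.0005,-0.004,0],[0,0,0,-0.004,0],[0,0,0,-0.003,0],[0,0,0,0,0]]}}

```text
t: 15.25
tool_pos: [0.5112, -0.1312, 0.1431]
tool_rot: [2.412, 2.0, 0.038]
contact_force: [0.0, -0.3, -1.2]
opening: 0.0257
```

```bash
python3 st.py
```

```text
15.25 [ 0.5112 -0.1312  0.1431] tilt -0.017925072261205877 0.018871290578902324 0.02570570789473792 [ 0.04 -0.31 -1.21] [-0.   -0.01 -0.04] dq 0.0047
plug lean [ 0.003  -0.0088] flange c [ 0.5117 -0.1312] bottom [ 0.5116 -0.1309  0.0976]
```

{"method": "step_arm", "body": {"moves": [[0,-0.0007,0,-0.003,0],[0,0,0,-0.003,0],[0,0,0,-0.002,0]]}}

```text
t: 15.62
tool_pos: [0.5106, -0.1313, 0.1349]
tool_rot: [2.412, 2.0, 0.039]
contact_force: [-0.7, 0.2, -1.2]
opening: 0.0259
```

```bash
python3 st.py
```

```text
15.62 [ 0.5106 -0.1313  0.1349] tilt -0.018502018087200867 0.01911729044410463 0.025911510099446197 [-0.69  0.21 -1.24] [-0.01 -0.02  0.  ] dq 0.0318
plug lean [ 0.0024 -0.0087] flange c [ 0.5111 -0.1313] bottom [ 0.511  -0.1309  0.0894]
```

{"method": "step_arm", "body": {"moves": [[0,0,0,-0.002,0],[0,0,0,-0.002,0],[0,0,0,-0.002,0]]}}

```text
t: 16.0
tool_pos: [0.5109, -0.1305, 0.1297]
tool_rot: [2.413, 2.001, 0.041]
contact_force: [-2.8, 2.4, 6.3]
opening: 0.0259
```

```bash
python3 st.py
```

```text
16.0 [ 0.5109 -0.1305  0.1297] tilt -0.017869300251673437 0.021218044929388627 0.025893208151971953 [-2.82  2.35  6.32] [ 0.57  0.69 -0.01] dq 0.0157
plug lean [ 0.0022 -0.0107] flange c [ 0.5114 -0.1305] bottom [ 0.5113 -0.13    0.0843]
```

{"method": "step_arm", "body": {"moves": [[0,-0.0003,0.0003,-0.002,0]]}}

```text
t: 16.12
tool_pos: [0.511, -0.1303, 0.1291]
tool_rot: [2.412, 2.001, 0.042]
contact_force: [-3.8, 1.9, 9.0]
opening: 0.0258
```

{"method": "step_arm", "body": {"moves": [[0,0,0,-0.002,0]]}}

```text
t: 16.25
tool_pos: [0.5112, -0.1304, 0.1288]
tool_rot: [2.412, 2.001, 0.041]
contact_force: [-5.0, 3.3, 8.6]
opening: 0.0257
```

{"method": "step_arm", "body": {"moves": [[0,0,0,-0.001,0]]}}

```text
t: 16.38
tool_pos: [0.5113, -0.1304, 0.1292]
tool_rot: [2.412, 2.001, 0.041]
contact_force: [-3.3, 2.3, 6.3]
opening: 0.0261
```

{"method": "step_arm", "body": {"moves": [[0,-0.001,0.0005,-0.003,0]]}}

```text
t: 16.5
tool_pos: [0.5111, -0.1304, 0.1284]
tool_rot: [2.41, 2.0, 0.042]
contact_force: [-3.6, 1.6, 10.7]
opening: 0.0257
```

{"method": "step_arm", "body": {"moves": [[0,-0.0005,0,-0.004,0]]}}

```text
t: 16.62
tool_pos: [0.5118, -0.1307, 0.1271]
tool_rot: [2.408, 1.999, 0.044]
contact_force: [-3.4, 3.3, 12.3]
opening: 0.0258
```

{"method": "step_arm", "body": {"moves": [[0,-0.0012,0.0005,-0.005,0]]}}

```text
t: 16.75
tool_pos: [0.5122, -0.1307, 0.1244]
tool_rot: [2.406, 1.996, 0.047]
contact_force: [-0.7, 2.7, 6.7]
opening: 0.026
```

{"method": "step_arm", "body": {"moves": [[0,-0.001,0,-0.005,0]]}}

```text
t: 16.88
tool_pos: [0.5117, -0.1308, 0.1205]
tool_rot: [2.405, 1.996, 0.049]
contact_force: [-2.9, 1.3, 0.8]
opening: 0.0259
```

{"method": "step_arm", "body": {"moves": [[0,-0.0005,0,-0.003,0]]}}

```text
t: 17.0
tool_pos: [0.5104, -0.1303, 0.1164]
tool_rot: [2.406, 1.997, 0.048]
contact_force: [-2.1, 3.3, 0.2]
opening: 0.0259
```

{"method": "step_arm", "body": {"moves": [[0,-0.0003,0,-0.003,0]]}}

```text
t: 17.12
tool_pos: [0.5102, -0.1301, 0.1128]
tool_rot: [2.406, 1.997, 0.049]
contact_force: [0.2, 2.4, 3.6]
opening: 0.0256
```

```bash
python3 st.py
```

```text
17.12 [ 0.5102 -0.1301  0.1128] tilt -0.02695608060555177 0.022322587515061724 0.025589754401490198 [0.16 2.4  3.56] [ 0.44 -0.16 -0.03] dq 0.0536
plug lean [-0.0065 -0.0079] flange c [ 0.5107 -0.1301] bottom [ 0.511  -0.1298  0.0673]
```

{"method": "step_arm", "body": {"moves": [[0,0,0,-0.002,0]]}}

```text
t: 17.25
tool_pos: [0.5105, -0.13, 0.1115]
tool_rot: [2.406, 1.997, 0.049]
contact_force: [-4.5, 3.6, 10.8]
opening: 0.0259
```

{"method": "step_arm", "body": {"moves": [[0,0,0,-0.003,0]]}}

```text
t: 17.38
tool_pos: [0.5107, -0.1301, 0.1104]
tool_rot: [2.406, 1.998, 0.049]
contact_force: [-8.4, 5.2, 16.0]
opening: 0.026
```

```bash
python3 st.py; python3 - <<'E'
from h import *
d=ctrl.get_image('scene')
x0,y0,x1,y1=190,110,330,240
cv2.imwrite('pics/s8.png',cv2.resize(d['color'][y0:y1,x0:x1,::-1],None,fx=4.5,fy=4.5,interpolation=cv2.INTER_CUBIC))
d=ctrl.get_image('wrist'); save(d,'w8')
E
python3 st.py
```

```text
17.38 [ 0.5107 -0.1301  0.1104] tilt -0.026316814776891295 0.022506484489081092 0.02602829373708496 [-8.43  5.2  16.03] [ 0.81  1.3  -0.04] dq 0.0186
plug lean [-0.006  -0.0083] flange c [ 0.5112 -0.1301] bottom [ 0.5114 -0.1297  0.0649]
17.48 [ 0.5106 -0.13    0.1107] tilt -0.026104418590797707 0.022430010089704033 0.02564845455593983 [-8.58  4.86 13.38] [0.84 1.31 0.02] dq 0.0055
plug lean [-0.0058 -0.0083] flange c [ 0.5111 -0.13  ] bottom [ 0.5114 -0.1297  0.0652]
```

View pics/s8.png

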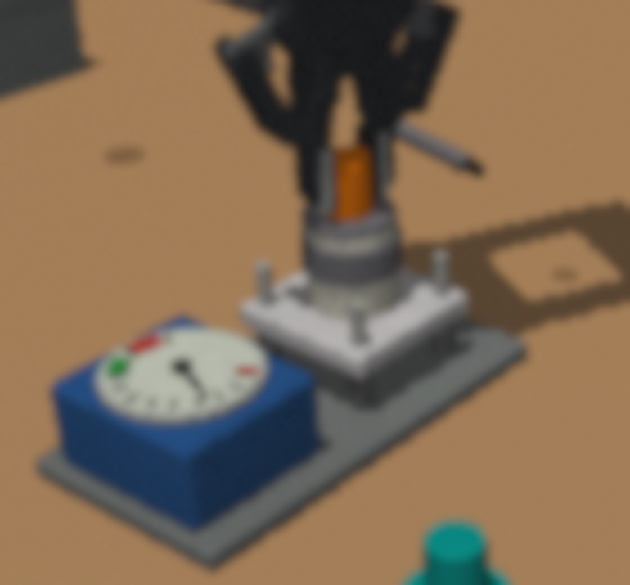

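View pics/w8.png

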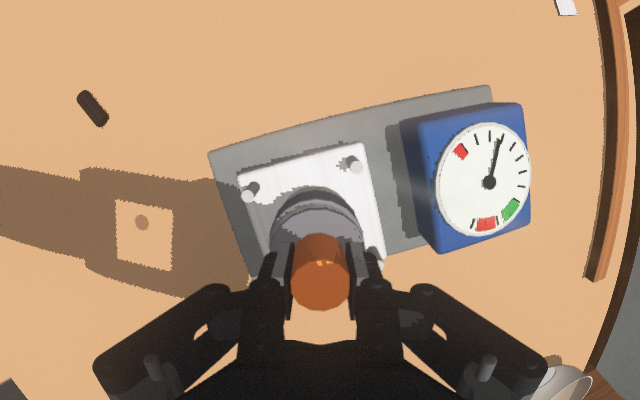

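```bash
cat > dial.py <<'E'
from h import *
def needle(d,o,dbg=None,C=None):
    # rectify dial plane z=.067: grid 0.5mm about approx centre
    c0=np.array([.634,-.119]) if C is None else C
    n=181; s=.0005
    P=np.zeros((n,n,2),np.float32)
    for i in range(n):
        for j in range(n):
            P[i,j]=wproj(d,o,[c0[0]+(j-n//2)*s,c0[1]-(i-n//2)*s,.067])
    g=cv2.remap(d['color'],P[:,:,0],P[:,:,1],cv2.INTER_LINEAR)
    return g,c0,s
def angle(g,hub):
    m=(g.max(2)<70).astype(float); yy,xx=np.mgrid[:g.shape[0],:g.shape[1]]
    dx=xx-hub[0]; dy=-(yy-hub[1]); r=np.hypot(dx,dy)
    k=(m>0)&(r>12)&(r<48)
    return np.arctan2(dy[k].sum(),dx[k].sum()), k.sum()
def hubof(g):
    m=(g.max(2)<70).astype(np.uint8); m=cv2.erode(m,np.ones((5,5),np.uint8)); m[:45]=0;m[-45:]=0;m[:,:45]=0;m[:,-45:]=0
    n,l,st,ce=cv2.connectedComponentsWithStats(m); 
    return max(((st[i][4],tuple(ce[i])) for i in range(1,n)))[1] if n>1 else None
E
cat > nd.py <<'E'
from dial import *
o=ctrl.get_obs(); d=ctrl.get_image('wrist'); g,c0,s=needle(d,o); h=hubof(g); a,n=angle(g,h)
A0=float(open('a0').read()) if __import__('os').path.exists('a0') else 0
print('t',round(o['t'],2),'pull N',round((A0-a)/.07,1),'F',o['contact_force'].round(1),'z',o['tool_pos'][2].round(4),'hub',np.round(h),n)
cv2.imwrite('pics/dial.png',cv2.resize(g[:,:,::-1],None,fx=3,fy=3))
E
python3 - <<'E'
from dial import *
v=np.load('v6.npz'); d=dict(color=v['c'],camera_matrix=v['K'],T_tool_cam=v['T']); o=dict(tool_pos=v['p'],tool_rot=v['r'])
g,c0,s=needle(d,o); h=hubof(g); print(h, c0+np.array([(h[0]-90)*s,-(h[1]-90)*s])); a,n=angle(g,h); print(a,n); open('a0','w').write(str(a))
cv2.imwrite('pics/dial0.png',cv2.resize(g[:,:,::-1],None,fx=3,fy=3))
c=c0+np.array([(h[0]-90)*s,-(h[1]-90)*s]); print('stand x dir',np.arctan2(c[1]+.131,c[0]-.5105))
E
python3 nd.py
```

```text
Traceback (most recent call last):
TypeError: 'NoneType' object is not subscriptable
Traceback (most recent call last):
  File "nd.py", line 2, in <module>
    o=ctrl.get_obs(); d=ctrl.get_image('wrist'); g,c0,s=needle(d,o); h=hubof(g); a,n=angle(g,h)
                                                                                     ~~~~~^^^^^
  File "dial.py", line 14, in angle
    dx=xx-hub[0]; dy=-(yy-hub[1]); r=np.hypot(dx,dy)
          ~~~^^^
TypeError: 'NoneType' object is not subscriptable
```

```bash
python3 - <<'E'
from dial import *
v=np.load('v6.npz'); d=dict(color=v['c'],camera_matrix=v['K'],T_tool_cam=v['T']); o=dict(tool_pos=v['p'],tool_rot=v['r'])
g,c0,s=needle(d,o)
cv2.imwrite('pics/dial0.png',cv2.resize(g[:,:,::-1],None,fx=3,fy=3)); print(np.percentile(g.max(2),[0,1,2,5]))
E
```

```text
[ 66. 100. 108. 129.]
```

View pics/dial0.png

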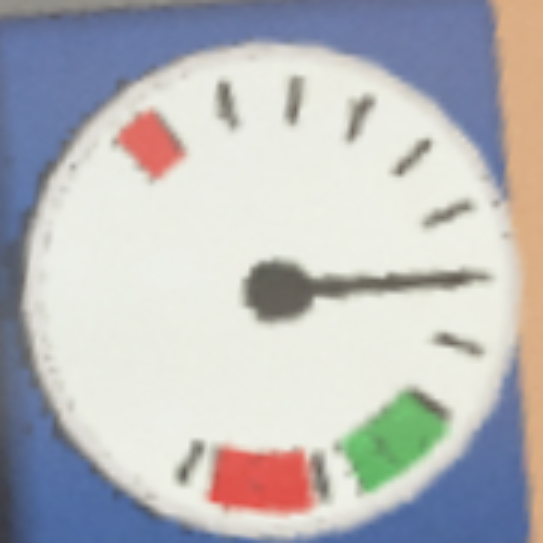

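```bash
sed -i 's/<70/<140/g; s/n:=/n=/' dial.py; python3 - <<'E'
from dial import *
v=np.load('v6.npz'); d=dict(color=v['c'],camera_matrix=v['K'],T_tool_cam=v['T']); o=dict(tool_pos=v['p'],tool_rot=v['r'])
g,c0,s=needle(d,o); h=hubof(g); a,n=angle(g,h); print(h,a,n); open('a0','w').write(str(a))
c=c0+np.array([(h[0]-90)*s,-(h[1]-90)*s]); print(c,'stand x dir',np.arctan2(c[1]+.131,c[0]-.5105))
E
python3 nd.py
```

```text
(np.float64(92.56830601092896), np.float64(96.47540983606558)) 0.0692035598402583 149
[ 0.63528415 -0.1222377 ] stand x dir 0.07010454162278344
t 17.52 pull N -15.0 F [-8.4  5.5 13.5] z 0.1108 hub [93. 97.] 245
```

View pics/dial.png

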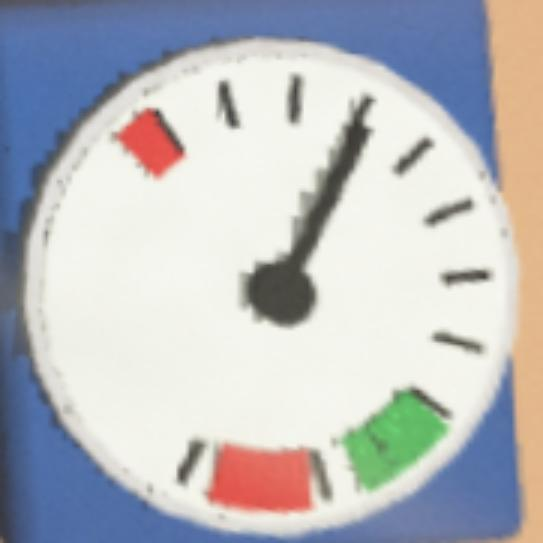

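{"method": "step_arm", "body": {"moves": [[0,-0.001,0.0005,0.002,0]]}}

```text
t: 17.7
tool_pos: [0.5102, -0.1299, 0.1137]
tool_rot: [2.405, 1.997, 0.049]
contact_force: [1.0, 1.6, -2.1]
opening: 0.0257
```

{"method": "step_arm", "body": {"moves": [[0,-0.0005,0,0.002,0]]}}

```text
t: 17.82
tool_pos: [0.51, -0.13, 0.1155]
tool_rot: [2.404, 1.996, 0.05]
contact_force: [1.7, 1.3, -3.4]
opening: 0.0262
```

{"method": "step_arm", "body": {"moves": [[0,0,0,0.002,0]]}}

```text
t: 17.95
tool_pos: [0.5101, -0.13, 0.117]
tool_rot: [2.404, 1.996, 0.051]
contact_force: [1.2, 1.4, -3.2]
opening: 0.026
```

```bash
python3 nd.py
```

```text
t 17.95 pull N 0.9 F [ 1.2  1.4 -3.2] z 0.117 hub [95. 97.] 196
```

{"method": "step_arm", "body": {"moves": [[0,0,0,0.002,0]]}}

```text
t: 18.12
tool_pos: [0.5101, -0.13, 0.1189]
tool_rot: [2.404, 1.996, 0.051]
contact_force: [2.3, 1.4, -2.4]
opening: 0.0259
```

{"method": "step_arm", "body": {"moves": [[0,0,0,0.002,0]]}}

```text
t: 18.25
tool_pos: [0.51, -0.1299, 0.1201]
tool_rot: [2.404, 1.996, 0.051]
contact_force: [4.4, 0.2, -8.9]
opening: 0.0258
```

```bash
python3 nd.py
```

```text
t 18.25 pull N 6.3 F [ 4.4  0.2 -8.9] z 0.1201 hub [93. 97.] 160
```

{"method": "step_arm", "body": {"moves": [[0,0,0,0.002,0]]}}

```text
t: 18.42
tool_pos: [0.5099, -0.1299, 0.121]
tool_rot: [2.404, 1.996, 0.051]
contact_force: [5.6, 0.1, -11.3]
opening: 0.0258
```

{"method": "step_arm", "body": {"moves": [[0,0,0,0.002,0]]}}

```text
t: 18.55
tool_pos: [0.5096, -0.1299, 0.1214]
tool_rot: [2.404, 1.995, 0.051]
contact_force: [6.4, -1.5, -13.6]
opening: 0.0255
```

```bash
python3 nd.py
```

```text
t 18.55 pull N 12.0 F [  6.4  -1.5 -13.6] z 0.1214 hub [93. 97.] 192
```

{"method": "step_arm", "body": {"moves": [[0,0,0,0.0022,0]]}}

```text
t: 18.73
tool_pos: [0.5093, -0.1298, 0.1217]
tool_rot: [2.405, 1.995, 0.051]
contact_force: [7.6, -1.2, -14.4]
opening: 0.0259
```

{"method": "step_arm", "body": {"moves": [[0,0,0,0.0022,0]]}}

```text
t: 18.85
tool_pos: [0.509, -0.1298, 0.1218]
tool_rot: [2.405, 1.995, 0.051]
contact_force: [7.5, -0.0, -13.5]
opening: 0.026
```

```bash
python3 nd.py
```

```text
t 18.85 pull N 13.0 F [  7.5  -0.  -13.5] z 0.1218 hub [93. 98.] 192
```

{"method": "step_arm", "body": {"moves": [[0,0.0004,0,0.0023,0],[0,0.0004,0,0.0023,0],[0,0.0004,0,0.0023,0]]}}

```text
t: 19.27
tool_pos: [0.5089, -0.1297, 0.122]
tool_rot: [2.406, 1.995, 0.049]
contact_force: [7.1, -0.9, -14.8]
opening: 0.0257
```

```bash
python3 nd.py
```

```text
t 19.27 pull N 13.4 F [  7.1  -0.9 -14.8] z 0.122 hub [93. 98.] 195
```

{"method": "step_arm", "body": {"moves": [[0,0.0004,0,0.0024,0],[0,0.0004,0,0.0024,0],[0,0.0004,0,0.0024,0],[0,0.0004,0,0.0024,0]]}}

```text
t: 19.82
tool_pos: [0.5088, -0.1296, 0.122]
tool_rot: [2.407, 1.995, 0.048]
contact_force: [8.4, -1.4, -15.1]
opening: 0.0258
```

```bash
python3 nd.py
```

```text
t 19.82 pull N 13.9 F [  8.4  -1.4 -15.1] z 0.122 hub [93. 98.] 194
```

{"method": "step_arm", "body": {"moves": [[0,0.0004,0,0.0024,0],[0,0.0004,0,0.0024,0],[0,0.0004,0,0.0024,0],[0,0.0004,0,0.0024,0]]}}

```text
t: 20.38
tool_pos: [0.5088, -0.1295, 0.122]
tool_rot: [2.408, 1.994, 0.046]
contact_force: [7.5, -0.6, -15.1]
opening: 0.026
```

```bash
python3 nd.py; python3 st.py
```

```text
t 20.38 pull N 13.7 F [  7.5  -0.6 -15.1] z 0.122 hub [93. 98.] 200
20.43 [ 0.5087 -0.1295  0.122 ] tilt -0.026315572093718487 0.020258954900452975 0.025832746651310932 [  7.15  -0.88 -14.66] [-0.21 -1.56 -0.05] dq 0.0018
plug lean [-0.0052 -0.0065] flange c [ 0.5092 -0.1295] bottom [ 0.5095 -0.1292  0.0765]
```

View pics/dial.png

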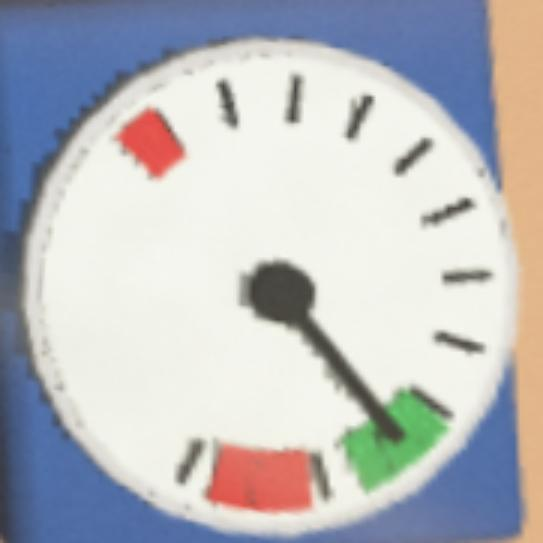

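The needle stayed in the green for about 1.8 s, at roughly 14 N. Next I'll ease the plug back down.

{"method": "step_arm", "body": {"moves": [[0,0.0004,-0.0002,-0.002,0],[0,0.0004,-0.0002,-0.002,0],[0,0.0004,0,-0.002,0],[0,0.0003,0,-0.002,0]]}}

```text
t: 20.92
tool_pos: [0.5103, -0.13, 0.1147]
tool_rot: [2.409, 1.995, 0.045]
contact_force: [-0.2, 1.9, -0.3]
opening: 0.0261
```

{"method": "step_arm", "body": {"moves": [[0,0,0,-0.002,0]]}}

```text
t: 21.05
tool_pos: [0.5103, -0.13, 0.1129]
tool_rot: [2.408, 1.995, 0.045]
contact_force: [0.0, 2.7, 2.3]
opening: 0.0259
```

{"method": "step_arm", "body": {"moves": [[0,0,0,-0.002,0]]}}

```text
t: 21.18
tool_pos: [0.5104, -0.13, 0.1118]
tool_rot: [2.408, 1.995, 0.045]
contact_force: [-3.3, 3.2, 8.6]
opening: 0.0257
```

```bash
python3 nd.py; python3 st.py
```

```text
t 21.18 pull N -9.3 F [-3.3  3.2  8.6] z 0.1118 hub [93. 97.] 241
21.23 [ 0.5104 -0.13    0.1119] tilt -0.025383121804832154 0.020046076249011387 0.026002451817736832 [-3.15  3.74  8.7 ] [0.48 0.42 0.02] dq 0.0097
plug lean [-0.0042 -0.0066] flange c [ 0.5109 -0.13  ] bottom [ 0.5111 -0.1297  0.0664]
```

{"method": "step_arm", "body": {"moves": [[0,-0.0003,0,-0.003,0],[0,0,0,0.0005,0],[0,0,0,0,0],[0,0,0,0,0]]}}

```text
t: 21.72
tool_pos: [0.5103, -0.1299, 0.113]
tool_rot: [2.408, 1.996, 0.044]
contact_force: [-0.4, 1.3, 1.1]
opening: 0.0259
```

```bash
python3 nd.py; python3 st.py
```

```text
t 21.73 pull N -2.9 F [-0.4  1.3  1.1] z 0.113 hub [93. 97.] 211
21.77 [ 0.5104 -0.1299  0.113 ] tilt -0.02479386562119501 0.019758756289129424 0.0259721818476354 [-0.63  1.49  2.17] [0.36 0.12 0.01] dq 0.002
plug lean [-0.0035 -0.0066] flange c [ 0.5109 -0.1299] bottom [ 0.511  -0.1297  0.0675]
```

Press is now about 3 N, so I'll open the fingers and check before I lift.

{"method": "step_arm", "body": {"moves": [[0.6,0,0,0,0],[0.6,0,0,0,0],[0.6,0,0,0,0],[0.6,0,0,0,0]]}}

```text
t: 22.28
tool_pos: [0.5101, -0.131, 0.112]
tool_rot: [2.407, 1.995, 0.041]
contact_force: [0.0, 0.3, -0.6]
opening: 0.0513
```

```bash
python3 nd.py; python3 st.py
```

```text
t 22.27 pull N -1.3 F [ 0.   0.3 -0.6] z 0.112 hub [94. 97.] 215
22.32 [ 0.5101 -0.131   0.112 ] tilt -0.02508410447967213 0.017502621826597363 0.05153975876769602 [0.27 0.88 0.33] [-0.02  0.06  0.01] dq 0.001
plug lean [-0.003  -0.0045] flange c [ 0.5106 -0.131 ] bottom [ 0.5107 -0.1308  0.0665]
```

{"method": "step_arm", "body": {"moves": [[0.6,0,0,0.008,0],[0.6,0,0,0.015,0],[0.6,0,0,0.025,0],[0.6,0,0,0.03,0],[0.6,0,0,0.03,0],[0.6,0,-0.04,0.01,0],[0.6,0,-0.04,0,0],[0.6,0,0,0,0]]}}

```text
t: 23.32
tool_pos: [0.5115, -0.2132, 0.2442]
tool_rot: [2.397, 1.991, 0.047]
contact_force: [-0.9, 0.7, -0.4]
opening: 0.0512
```

```bash
python3 nd.py; python3 st.py; python3 - <<'E'
from h import *
d=ctrl.get_image('scene')
x0,y0,x1,y1=190,110,330,240
cv2.imwrite('pics/s9.png',cv2.resize(d['color'][y0:y1,x0:x1,::-1],None,fx=4.5,fy=4.5,interpolation=cv2.INTER_CUBIC))
d=ctrl.get_image('wrist'); save(d,'w9')
d=ctrl.get_image('top'); save(d,'t9')
E
```

```text
t 23.32 pull N -1.2 F [-0.9  0.7 -0.4] z 0.2442 hub [92. 97.] 131
23.38 [ 0.5117 -0.2121  0.2443] tilt -0.03371626070213862 0.020780766274754045 0.05096245866577866 [-0.38 -0.85  1.22] [-0.03  0.   -0.  ] dq 0.0289
plug lean [-0.0129  0.0006] flange c [ 0.5122 -0.2121] bottom [ 0.5127 -0.2121  0.1988]
```

View pics/s9.png

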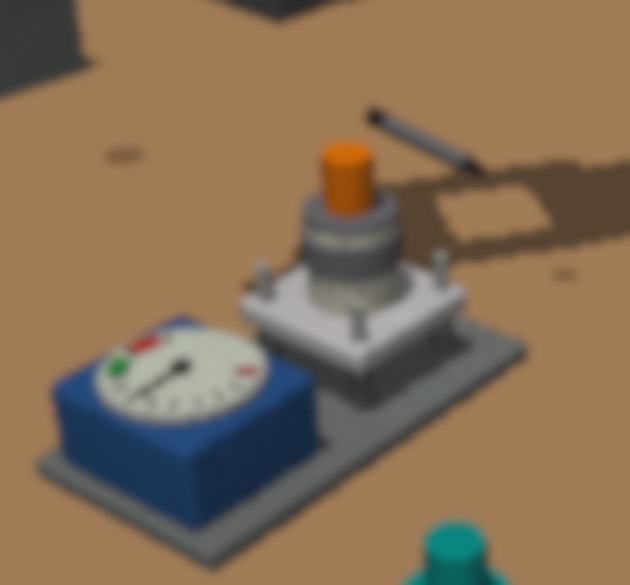

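View pics/w9.png

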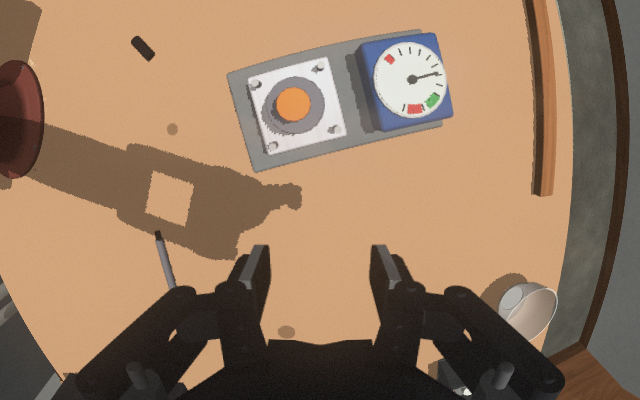

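View pics/t9.png

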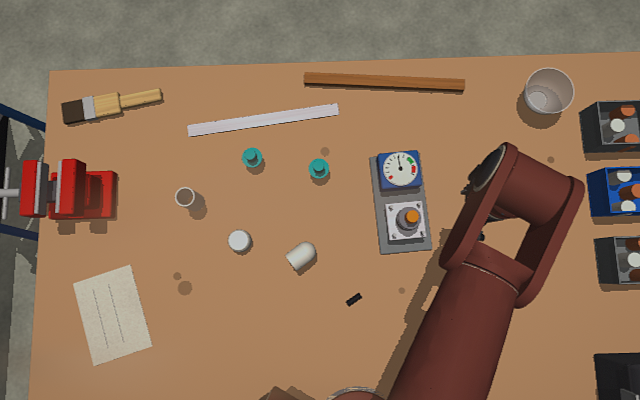

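```bash
python3 - <<'E'
from h import *
o=ctrl.get_obs(); d=ctrl.get_image('wrist')
s=ctrl.get_image('scene'); t=ctrl.get_image('top')
a=ray(s,(267.1,143.8)); b=wray(d,o,(293.5,104.5)); c=ray(t,(413,216))
print(tri([a,b]),tri([a,c]),atz(b,.138))
print(ctrl.finish_job())
E
```

```text
(array([ 0.50893963, -0.12950572,  0.13800863]), [np.float64(0.0016924867002663596), np.float64(0.0016924867002664917)]) (array([ 0.50794419, -0.12943105,  0.13806964]), [np.float64(0.0009297570404223612), np.float64(0.0009297570404224753)]) [ 0.51022058 -0.13061452  0.138     ]
the job is handed in; nothing more can be done
None
```

The plug is clicked into the socket, shown to be retained, back fully home and released. I handed the job in at about 23.5 s, out of the 67 s allowed.

- **Push-in:** Of the readings I took, the wrist force peaked at about 12 N just before the catches gave, then dropped to almost nothing. The flange then met the rim. The highest press I read was about 17 N, below the 30 N limit.
- **Tug:** After about 6 mm of free play the catches held. The needle read 12.0 to 13.9 N, in the green, in every check from t = 18.55 s to 20.4 s. The highest pull I read was 13.9 N, well short of the red at 21 N. There was also about 7 to 8 N of sideways force at the wrist, so the pull was not perfectly straight.
- **Home and release:** I pressed the plug back onto the rim, reading about 9 N before one last nudge, eased to about 3 N and opened the fingers. The arm then moved clear.
- **Final checks:**
  - The dial read a press of about 1 N, which fits the plug's own weight.
  - The handle top measured 138 mm high from two pairs of cameras. That fits the plug being home on a rim at about 102 mm.
  - The white fittings and the turquoise look-alikes look unmoved in the top picture.
- **Disagreements:**
  - The fixed cameras and the wrist camera differed by up to about 4 mm in horizontal position. I went by the wrist camera.
  - The gripper tilted up to about 3° during the fast moves. I corrected most of it before the insertion.

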